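# Plug in the electrode holder and hold it against the sprung contacts

### The job

Take the white electrode holder (the one with the flat grip tab and the metal disc) out of its parking stand and plug it fully home, upright, into the square socket of the sliding carriage with its disc facing the contact plate. Then, keeping it plugged in, slide it along against the sprung contact plate and press with a steady force of about 8 newtons (never as much as 20), and finish while still gripping it and pressing, so that a colleague can tighten the clamp. Leave the round-topped blank and the jar where they are.

Things in the scene. Friction and masses are not known exactly. Their poses are not given: they have to be found in the camera images.
- holder_mid (a point): Centre (half-way up) of the loose white plastic electrode holder, 0.22 kg, 92 mm high, z up. Below: square plug 24 x 24 mm, 22 mm long, its last 3 mm 20 x 20. Then a block 46 mm (x) x 54 mm (y), from 24 mm below to 10 mm above this point, then the grip tab. Its own +y face has the disc. It starts with its plug in a well of the stand, block resting on the stand's top, its yaw near the stand's.
- tab (a point): Centre of the holder's grip tab, 28 mm above holder_mid: 20 mm thick (along the holder's x: grip it across this) x 36 mm wide (y) x 36 mm high. The tab stands on the block, whose top is 18 mm below this point.
- disc (a point): Centre of the flat dark metal disc (26 mm across) on the +y face of the holder's block, 27 mm out from the holder's centre and 7 mm below it. This face meets the contact plate.
- stand: Fixed grey parking stand, 85 x 190 x 40 mm high, origin at the centre of its underside; two square wells 28 x 28 mm, 27 mm deep, at y = -45 mm and +45 mm of its own frame. The holder is in one well and the blank in the other, either way round.
- blank_mid (a point): Bystander: a loose white blanking plug, 68 mm high, with a round body 46 mm across and a round knob 20 mm across, in the other well. The point is half-way up. Leave it alone.
- fixture: Fixed aluminium clamp fixture, base 130 x 280 x 10 mm, origin at the centre of its underside, z up. Its own +y is the pressing direction: along it lie the sliding carriage, the contact plate and the end bracket (90 mm wide, top 82 mm above the bench).
- socket (a point): Centre of the mouth of the square socket in the carriage's top, 50 mm above the bench; axes parallel to the fixture's. The socket is 26 x 26 mm with a 3 mm chamfer, 25 mm deep, closed below. The carriage is dark steel, 72 x 50 mm (x, y) and 36 mm high. Fully home, the holder's block rests on the carriage's top and holder_mid is 24 mm above this point.
- carriage (a joint): Travel of the carriage along the fixture's +y in m, 0 to 0.15; it starts somewhere between 0 and 0.03, slides with about 1 N of friction and stays where it is left. Holder plugged in, the disc face meets the contact plate at about 0.113.
- plate_face (a point): Centre of the face of the contact plate, a grey upright plate 60 mm wide (x) x 50 mm high, 34 to 84 mm above the bench, that looks to the fixture's -y and has small brass pins; it moves with the plate.
- contact_plate (a joint): How far the contact plate is pushed back along the fixture's +y against its springs, in m: 0 free, 0.028 at its stop. The springs give 0.7 N per mm, from 0 N when free, so 8 N is about 0.0115.
- jar: Bystander: a loose glass jar with white lid, 60 mm across, 70 mm high, origin at the centre of its underside. Leave it alone.
Mind the look-alikes: they are no part of the job. Leave any purple look-alike of the part that bears holder_mid alone.

How it is judged:
By the outcome, as a careful person would: the job done as asked, in the order asked, and still so for the second after the job is handed in, while the arm keeps its last pose, push and grip.
It also fails if it takes over 45 s, if anything falls off the work surface, if the arm or the gripper's body presses on something with over 40 N, if the wrist force passes 120 N, or if a joint passes its speed limit or range.

### The arm

A 6-joint arm with a two-finger parallel gripper is mounted at the origin on the work surface. World frame = base frame: x ahead of the robot, y to its left, z up, the work surface at z = 0. Lengths are in m, angles in rad, forces in N, time in s.
With the tool pointing down it reaches from about 0.35 to 0.775 m from the base axis. Payload 7.3 kg.
Tool frame: the origin (TCP) lies between the finger pads; the fingertips stand 8 mm ahead of it and the grasp point (between the pads) lies 11 mm behind it (robot.nose_length is the distance from the TCP to the fingertips, in m); z points along the fingers, y is the line along which they close (so a half turn about z gives the same grasp; the last joint's range is limited). The gripper opens to 92 mm and grips with 3 to 60 N. Pads are 19 mm wide; open, the fingers measure 130 mm over their backs; the gripper's body (75 mm by 190 mm) begins 47 mm behind the grasp point.
Start: joints at [-1.451, 0.342, 1.524, -0, 1.275, -0.146], TCP at [0.138, -0.507, 0.235] pointing down, gripper open.
Joint ranges: [-2.53, 2.53], [-0.77, 2.02], [0.04, 2.7], [-1, 4.14], [0.28, 2.66], [-3.11, 3.11]. Speed limits (rad/s): [2.57, 2.57, 3.14, 3.14, 3.14, 3.14].

### API

Orientations are given as [roll, pitch, yaw] about the fixed x, y, z axes, in that order (R = Rz(yaw) Ry(pitch) Rx(roll)).
In Python, from cell import robot gives the robot as it stands. The module is installed in compiled form; this text tells all that it offers.
- The arm moves only by the shell command python3 -m jog 'ROWS' [FORCE]. ROWS is JSON, a list that holds one entry, the list of rows, each a list of 5 numbers: the gripper's target within -1 to 1 (fully open at 1, half-way at 0, shut at -1), then the shift along the tool's x, y, z in m, then the turn about the tool's z in rad. A call has 1 to 5 rows; each row is the pose to reach, as a shift and turn from the pose commanded when the call began, along the tool's axes at that moment; what a row does not reach only later rows make up. A row lasts 1/12 s, in which the tool goes at most 41.7 mm and 7.16 degrees, less where a joint would pass 70% of its speed; a pose out of reach is approached as far as the arm can. A call with a gripper value outside its range is refused whole. The fingers move at their own pace and stop on an object; FORCE is the grip in N (left out, the last holds). Time passes only in rows, so rows that repeat a pose let the fingers close. It gives the time, the measured TCP pose, the force, the opening and the grip force at its end, in the units of the state.
- robot.observe(): the state, without advancing time (a new reading comes with each control period).
- robot.read_camera(name): name is "scene" or "top" or "wrist"; returns the picture (384x512x3 uint8, red, green, blue); there is no depth.
- robot.camera_model(name): a dict with "camera_matrix" (3x3 intrinsics, pixels), "position" and "attitude" of the camera in the world; the wrist camera has in their place "mount" (4x4, takes a point from camera to tool coordinates, whose origin is the TCP and whose axes are the flange's). Camera axes: x right, y down, z forward; pixel columns grow to the right and rows downward; lengths in m; the calibration is good to about 2 mm. A picture is of the moment at which its call begins: read the wrist's pose just before it. camera_model takes no time and is no camera call.
- robot.hand_in(): hands the job in; it is judged then, once.
The state is a dict: "time": time; "qpos": joint angles; "qvel": joint speeds; "joint_efforts": joint torques, N m; "tool_pos": TCP position; "tool_rot": TCP orientation; "contact_force": force on the tool from outside, world axes, zero at the start; "torque": the same for the moment, N m; "opening": finger opening in m; "grip_force": force on a finger pad.
Only numpy, scipy, OpenCV 4.12 (cv2) and the standard library are available. Lean on these libraries where they do the work, as an engineer would, in place of code of your own. Each camera call takes 0.05 s, during which the arm holds its last target. There are 200 camera calls.

## Working session

There is one attempt and no reset: what is moved stays moved. The work goes in short steps, Python scripts to look and compute and a shell command to move; the robot and the scene stay as the last step left them, time stands still between calls to the robot, and variables do not carry over. Pictures are saved under pics/ and viewed, at most 10 in all, crops included, and the job is handed in when it is done.

```bash
mkdir -p pics; python3 - <<'E'
from cell import robot
import cv2,numpy as np
s=robot.observe();print(s)
for n in ("scene","top"):
    im=robot.read_camera(n);cv2.imwrite(f"pics/{n}0.png",cv2.resize(im[:,:,::-1],(768,576),interpolation=cv2.INTER_CUBIC))
    print(n,robot.camera_model(n))
print(robot.camera_model("wrist"))
E
```

```text
{'time': 0.0, 'qpos': array([-1.45099886e+00,  3.42722677e-01,  1.52506795e+00, -3.02422177e-05,
        1.27541383e+00, -1.45978908e-01]), 'qvel': array([ 0.00095731,  0.00087712, -0.00073241, -0.00071749, -0.00147195,
       -0.00095419]), 'joint_efforts': array([ 8.73246427e-04, -4.31241417e+01, -2.44219798e+01,  7.18881330e-02,
        5.59620315e-02, -1.31634051e-04]), 'tool_pos': array([ 0.1378678 , -0.50613404,  0.23402722]), 'tool_rot': array([-3.13999379e+00, -2.05842637e-04,  2.65785042e-01]), 'contact_force': array([-0.48770897, -0.19263194, -0.44644698]), 'torque': array([ 0.01861144, -0.03272494, -0.03386811]), 'grip_force': 0.0, 'opening': 0.09175951642839726}
scene {'camera_matrix': array([[439.12027537,   0.        , 259.51386678],
       [  0.        , 439.12027537, 195.13598695],
       [  0.        ,   0.        ,   1.        ]]), 'position': array([ 0.94956875, -0.27353211,  0.74988271]), 'attitude': array([-2.56339085,  0.01261228,  1.08729614])}
top {'camera_matrix': array([[409.22582967,   0.        , 256.86209053],
       [  0.        , 409.22582967, 191.56054841],
       [  0.        ,   0.        ,   1.        ]]), 'position': array([ 0.42367282, -0.03842635,  0.82671757]), 'attitude': array([-2.96447245,  0.0042973 , -1.59688396])}
{'camera_matrix': array([[321.18656847,   0.        , 259.54103325],
       [  0.        , 321.18656847, 189.04340837],
       [  0.        ,   0.        ,   1.        ]]), 'mount': array([[ 4.72421176e-04, -9.52430658e-01, -3.04755015e-01,
         8.37856131e-02],
       [ 9.99999789e-01,  3.14295132e-04,  5.67920949e-04,
        -6.55143406e-04],
       [-4.45122306e-04, -3.04755219e-01,  9.52430606e-01,
        -1.50960483e-01],
       [ 0.00000000e+00,  0.00000000e+00,  0.00000000e+00,
         1.00000000e+00]])}
```

View pics/top0.png

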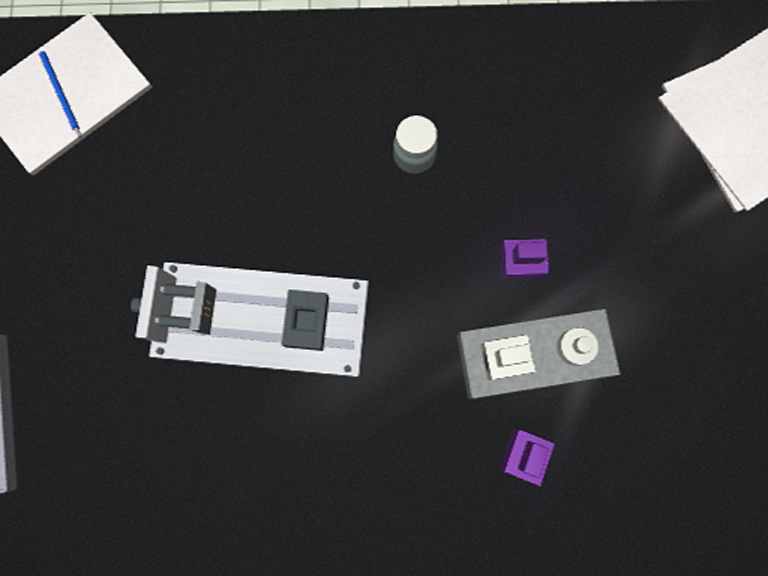

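View pics/scene0.png

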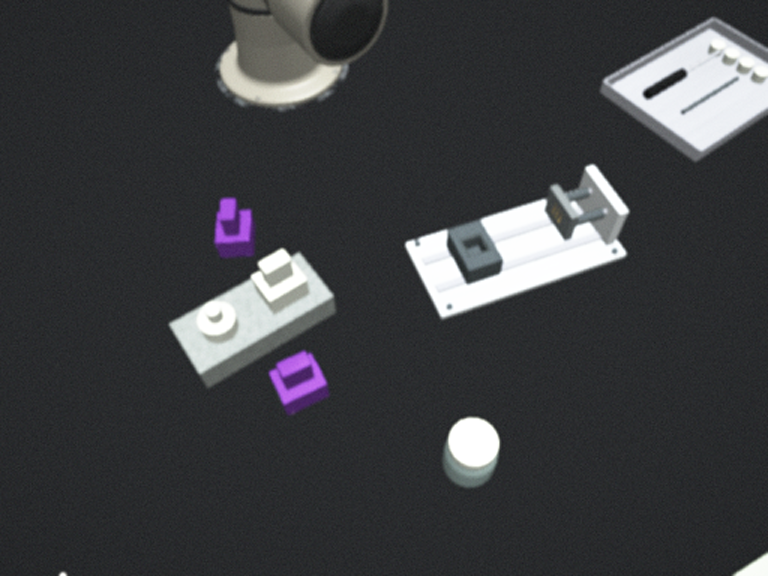

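```bash
cat > h.py <<'E'
import numpy as np
from scipy.spatial.transform import Rotation as R
from cell import robot
def cam(name):
    m=robot.camera_model(name);K=m["camera_matrix"]
    if "mount" in m:
        s=robot.observe();T=np.eye(4);T[:3,:3]=R.from_euler("xyz",s["tool_rot"]).as_matrix();T[:3,3]=s["tool_pos"];T=T@m["mount"]
        return K,T[:3,:3],T[:3,3]
    return K,R.from_euler("xyz",m["attitude"]).as_matrix(),m["position"]
def pt(c,u,v,z):
    K,Rm,p=c;d=Rm@np.linalg.solve(K,[u,v,1]);return p+d*(z-p[2])/d[2]
def px(c,P):
    K,Rm,p=c;q=K@(Rm.T@(np.array(P)-p));return q[:2]/q[2]
E
python3 - <<'E'
from h import *
import cv2
c=cam("top")
for n,u,v,z in [("tab top",516,355,.11),("tabL",500,357,.11),("tabR",530,353,.11),("block tl",485,343,.074),("block bl",490,379,.074),("block tr",528,337,.074),("block br",535,373,.074),("socket",307,320,.05),("car bl",283,345,.05),("car br",325,350,.05),("car tl",289,290,.05),("car tr",329,293,.05),("base tr",368,281,.01),("base br",358,376,.01),("base tl",165,262,.01),("base bl",150,356,.01),("stand tl",458,332,.04),("tr",606,310,.04),("jar",417,134,.07)]:
    print(n,pt(c,u/1.5,v/1.5,z).round(4))
a=cv2.resize(cv2.imread("pics/top0.png")[300:410,440:640],(800,440),interpolation=cv2.INTER_CUBIC)
s=robot.read_camera("scene")[:,:,::-1][150:270,100:240]
cv2.imwrite("pics/s1.png",cv2.resize(s,(700,600),interpolation=cv2.INTER_CUBIC));cv2.imwrite("pics/a1.png",a)
E
```

```text
tab top [ 0.4681 -0.1885  0.11  ]
tabL [ 0.4662 -0.1697  0.11  ]
tabR [ 0.47   -0.2049  0.11  ]
block tl [ 0.4859 -0.159   0.074 ]
block bl [ 0.4422 -0.1627  0.074 ]
block tr [ 0.4919 -0.2121  0.074 ]
block br [ 0.4479 -0.2177  0.074 ]
socket [0.5232 0.0621 0.05  ]
car bl [0.4921 0.0926 0.05  ]
car br [0.4844 0.0395 0.05  ]
car tl [0.5626 0.0851 0.05  ]
car tr [0.5573 0.0337 0.05  ]
base tr [ 0.5793 -0.0155  0.01  ]
base br [4.522e-01 3.000e-04 1.000e-02]
base tl [0.6131 0.2607 0.01  ]
base bl [0.4857 0.2759 0.01  ]
stand tl [ 0.5038 -0.1306  0.04  ]
tr [ 0.5272 -0.3229  0.04  ]
jar [ 0.7622 -0.0856  0.07  ]
```

View pics/a1.png

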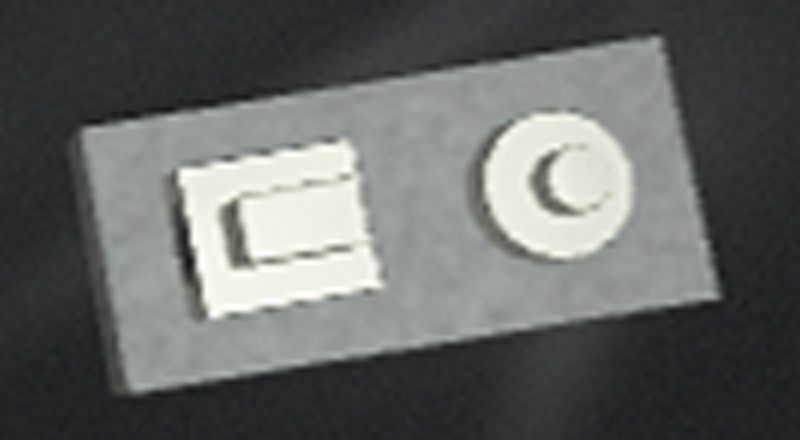

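View pics/s1.png

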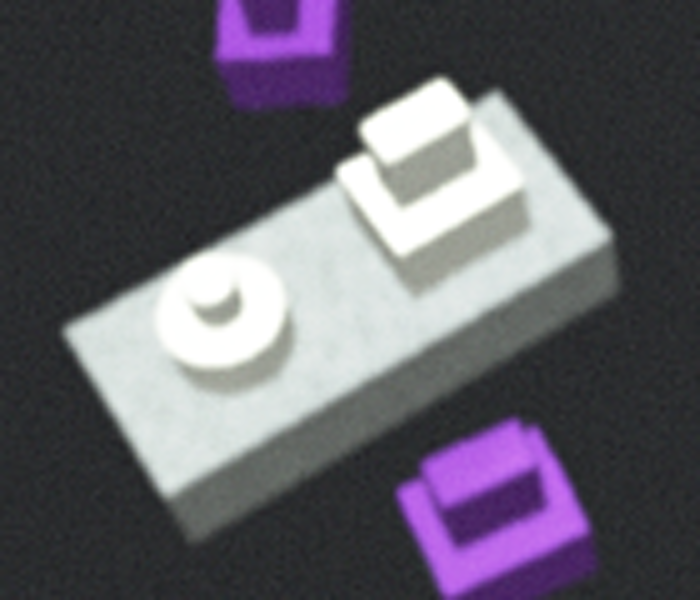

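The holder is in the left well (top picture, about 516,355). A dark disc edge shows on its left side, so the disc faces world +y. The blank is on the right. The carriage socket is at about (307,320), with the plate and bracket to its left (+y).

```bash
python3 -m jog '[[[1,0.04,-0.02,0,-0.12],[1,0.08,-0.04,0,-0.24],[1,0.11,-0.06,0,-0.36],[1,0.15,-0.08,0,-0.48],[1,0.18,-0.1,0,-0.6]]]'
```

```text
time: 0.57
tool_pos: [0.2866, -0.3613, 0.2346]
tool_rot: [3.141, -0.0, 0.871]
contact_force: [1.1, -1.3, 0.3]
opening: 0.0917
grip_force: 0.0
```

```bash
python3 -m jog '[[[1,0.04,0.004,0,-0.12],[1,0.08,0.008,0,-0.24],[1,0.12,0.012,0,-0.36],[1,0.16,0.016,0,-0.48],[1,0.2,0.02,0,-0.6]]]' >/dev/null; python3 - <<'E'
from h import *
s=robot.observe();y=s["tool_rot"][2];d=np.array([.467,-.188])-s["tool_pos"][:2]
print(s["tool_pos"],y,d@[np.cos(y),np.sin(y)],d@[np.sin(y),-np.cos(y)],y-1.69)
E
```

```text
[ 0.4311866  -0.22166798  0.23469755] 1.4717063393136922 0.03704577439787964 0.0323070154503741 -0.21829366068630773
```

```bash
python3 -m jog '[[[1,0.02,0.02,0,-0.12],[1,0.037,0.032,0,-0.218],[1,0.037,0.032,0,-0.218],[1,0.037,0.032,0,-0.218]]]'; python3 - <<'E'
from h import *
import cv2
c=cam("wrist");im=robot.read_camera("wrist")
cv2.imwrite("pics/w1.png",cv2.resize(im[:,:,::-1],(768,576),interpolation=cv2.INTER_CUBIC))
np.save("c1.npy",np.array([c[0],c[1],np.diag(c[2])]))
print(px(c,[.467,-.188,.11])*1.5)
E
```

```text
time: 1.32
tool_pos: [0.4661, -0.1892, 0.2343]
tool_rot: [-3.141, -0.0, 1.685]
contact_force: [1.0, 0.7, -1.0]
opening: 0.0919
grip_force: 0.0
[389.92612416 274.72006431]
```

View pics/w1.png

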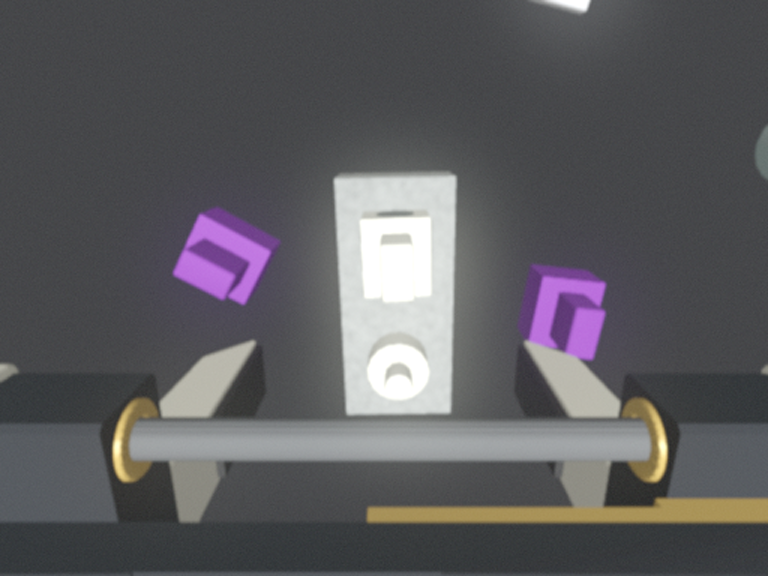

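The disc is confirmed on the far (+y) face at (396,213). The tab is centred near (397,273), with block corners at about (361,215), (431,213), (364,297) and (432,296).

```bash
python3 - <<'E'
from h import *
c=cam("wrist")
P=[pt(c,u/1.5,v/1.5,z) for u,v,z in [(361,215,.074),(431,213,.074),(364,297,.074),(432,296,.074),(380,248,.11),(414,248,.11),(382,300,.11),(414,300,.11),(335,177,.04),(456,176,.04),(346,413,.04),(451,412,.04)]]
for p in P:print(p.round(4))
m=np.mean(P[4:8],0);b=np.mean(P[:4],0);print(m,b)
for i,j in[(0,2),(1,3),(4,6),(5,7),(8,10),(9,11)]:
    d=P[i]-P[j];print(np.degrees(np.arctan2(-d[0],d[1])))
s=robot.observe();y=s["tool_rot"][2]
for t in(m,b):
    d=t[:2]-s["tool_pos"][:2];print(d@[np.cos(y),np.sin(y)],d@[np.sin(y),-np.cos(y)])
E
```

```text
[ 0.4445 -0.1615  0.074 ]
[ 0.4895 -0.1551  0.074 ]
[ 0.4519 -0.2174  0.074 ]
[ 0.4981 -0.2115  0.074 ]
[ 0.4589 -0.1732  0.11  ]
[ 0.4787 -0.171   0.11  ]
[ 0.4635 -0.2053  0.11  ]
[ 0.4828 -0.2031  0.11  ]
[ 0.4225 -0.1428  0.04  ]
[ 0.5069 -0.1326  0.04  ]
[ 0.4464 -0.332   0.04  ]
[ 0.5322 -0.3213  0.04  ]
[ 0.47095491 -0.18814893  0.11      ] [ 0.47098298 -0.18635353  0.074     ]
7.506333088508595
8.64979645143129
8.257115969694011
7.3449709831858145
7.19796432321504
7.632232378006892
0.0011880956113960604 0.005568519531307634
0.002969101803263905 0.005797207043349902
```

```bash
python3 -m jog '[[[1,0.002,0.0055,0.04,-0.02],[1,0.002,0.0055,0.08,-0.02],[1,0.002,0.0055,0.115,-0.02],[1,0.002,0.0055,0.147,-0.02],[1,0.002,0.0055,0.147,-0.02]]]' && python3 -m jog '[[[-0.5,0,0,0,0],[-1,0,0,0,0],[-1,0,0,0,0],[-1,0,0,0,0],[-1,0,0,0,0]]]' 30
```

```text
time: 1.78
tool_pos: [0.4668, -0.1866, 0.0824]
tool_rot: [-3.132, -0.007, 1.7]
contact_force: [-1.6, 0.5, -0.2]
opening: 0.0921
grip_force: 0.0
time: 2.2
tool_pos: [0.4718, -0.1879, 0.0893]
tool_rot: [3.139, 0.002, 1.704]
contact_force: [-0.1, 0.8, -0.5]
opening: 0.0629
grip_force: 0.0
```

```bash
python3 -m jog '[[[-1,0,0,0,0],[-1,0,0,0,0],[-1,0,0,0,0],[-1,0,0,0,0],[-1,0,0,0,0]]]' 30;python3 -m jog '[[[-1,0,0,0,0],[-1,0,0,0,0],[-1,0,0,0,0],[-1,0,0,0,0],[-1,0,0,0,0]]]'
```

```text
time: 2.62
tool_pos: [0.4711, -0.1874, 0.0877]
tool_rot: [-3.142, 0.0, 1.704]
contact_force: [-0.2, -0.1, -0.1]
opening: 0.0298
grip_force: 0.0
time: 3.03
tool_pos: [0.4709, -0.1873, 0.0876]
tool_rot: [-3.141, -0.0, 1.704]
contact_force: [-0.3, -0.6, -1.3]
opening: 0.02
grip_force: 30.0
```

```bash
python3 -m jog '[[[-1,0,0,-0.008,0],[-1,0,0,-0.02,0],[-1,0,0,-0.04,0],[-1,0,0,-0.065,0],[-1,0,0,-0.085,0]]]' 40; python3 - <<'E'
from h import *
s=robot.observe();y=s["tool_rot"][2];d=np.array([.5241,.0627])-s["tool_pos"][:2]
print(d,d@[np.cos(y),np.sin(y)],d@[np.sin(y),-np.cos(y)],y-1.449)
E
```

```text
time: 3.45
tool_pos: [0.4712, -0.1874, 0.1745]
tool_rot: [3.141, 0.0, 1.704]
contact_force: [0.3, -0.1, -2.2]
opening: 0.0198
grip_force: 40.0
[0.05290624 0.25010206] 0.24087788238142238 0.08560349524688644 0.254791758072465
```

```bash
python3 -m jog '[[[-1,0.035,0.014,0,0.06],[-1,0.07,0.028,0,0.12],[-1,0.105,0.042,0,0.18],[-1,0.14,0.056,0,0.24],[-1,0.1634,0.0654,0,0.255]]]'; python3 -m jog '[[[-1,0,0,0,0],[-1,0,0,0,0],[-1,0,0,0,0]]]'; python3 - <<'E'
from h import *
import cv2
c=cam("wrist");im=robot.read_camera("wrist")
cv2.imwrite("pics/w2.png",cv2.resize(im[:,:,::-1],(768,576),interpolation=cv2.INTER_CUBIC))
print(px(c,[.5241,.0627,.05])*1.5)
E
```

```text
time: 3.87
tool_pos: [0.5145, -0.0138, 0.1732]
tool_rot: [3.141, -0.001, 1.447]
contact_force: [1.1, -0.8, -2.8]
opening: 0.02
grip_force: 40.0
time: 4.12
tool_pos: [0.5141, -0.0171, 0.1729]
tool_rot: [-3.142, 0.001, 1.45]
contact_force: [-0.0, -0.1, -3.6]
opening: 0.0195
grip_force: 40.0
[388.71069185 135.70694439]
```

View pics/w2.png

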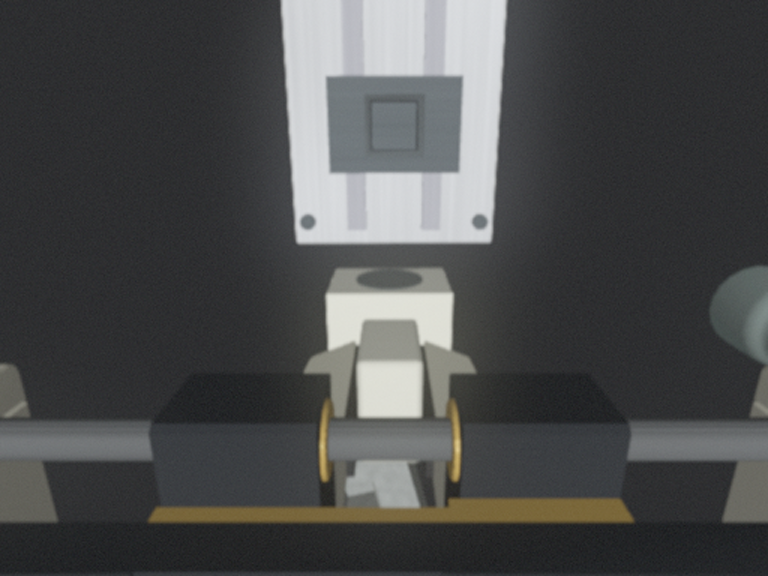

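Socket mouth is centred at about (395,125), with carriage corners (327,77), (462,76), (328,173) and (460,171). The disc faces the fixture. The block's top front edge runs (327,295)–(452,293) and the tab's top front edge (358,361)–(422,361).

```bash
python3 - <<'E'
from h import *
c=cam("wrist");s=robot.observe();y=s["tool_rot"][2];t=s["tool_pos"]
zm=t[2]-.0236
def T(n,u,v,z):
    p=pt(c,u/1.5,v/1.5,z);d=p[:2]-t[:2];print(n,p.round(4),"tool",round(d@[np.cos(y),np.sin(y)],4),round(d@[np.sin(y),-np.cos(y)],4));return p
T("socket",395,125,.05)
C=[T("car",u,v,.05) for u,v in[(327,77),(462,76),(328,173),(460,171)]];print(np.mean(C,0))
for i,j in[(0,2),(1,3)]:
    d=C[i]-C[j];print(np.degrees(np.arctan2(-d[0],d[1])))
for i,j in[(0,1),(2,3)]:
    d=C[j]-C[i];print(np.degrees(np.arctan2(d[1],d[0])))
T("blkL",327,295,zm+.01);T("blkR",452,293,zm+.01)
T("bbL",333,268,zm-.024);T("bbR",447,268,zm-.024);T("disc",389.5,280,zm-.007)
T("tabL",358,361,zm+.046);T("tabR",422,361,zm+.046)
T("baseL",297,243,.01);T("baseR",491,242,.01)
print(y)
E
```

```text
socket [0.5282 0.0673 0.05  ] tool 0.086 0.0036
car [0.4956 0.0954 0.05  ] tool 0.1099 -0.0321
car [0.5659 0.0873 0.05  ] tool 0.1104 0.0387
car [0.4882 0.0467 0.05  ] tool 0.0606 -0.0335
car [0.5611 0.0388 0.05  ] tool 0.0617 0.0398
[0.5277175  0.06703849 0.05      ]
-8.60231027741381
-5.645636800100707
-6.587970318066772
-6.136299559845495
blkL [0.4955 0.0117 0.1592] tool 0.0268 -0.022
blkR [0.5404 0.007  0.1592] tool 0.0276 0.0232
bbL [0.494  0.0123 0.1252] tool 0.0272 -0.0236
bbR [0.5425 0.0064 0.1252] tool 0.0272 0.0253
disc [0.518  0.0093 0.1422] tool 0.0272 0.0006
tabL [0.5077 0.0021 0.1952] tool 0.0187 -0.0087
tabR [ 5.265e-01 -3.000e-04  1.952e-01] tool 0.0187 0.0102
baseL [0.4551 0.0013 0.01  ] tool 0.0116 -0.0608
baseR [ 0.5834 -0.0137  0.01  ] tool 0.0123 0.0683
1.4484573175367648
```

```bash
python3 -m jog '[[[-1,0.035,0.001,0,0],[-1,0.07,0.002,0,0],[-1,0.0854,0.0028,0.01,0],[-1,0.0854,0.0028,0.035,0],[-1,0.0854,0.0028,0.038,0]]]' >/dev/null; python3 -m jog '[[[-1,0,0,0,0],[-1,0,0,0,0],[-1,0,0,0,0]]]'; python3 - <<'E'
from h import *
import cv2
im=robot.read_camera("wrist")
cv2.imwrite("pics/w3.png",cv2.resize(im[100:260,160:360,::-1],(750,600),interpolation=cv2.INTER_CUBIC))
E
```

```text
time: 4.83
tool_pos: [0.5281, 0.0665, 0.1358]
tool_rot: [3.14, 0.0, 1.447]
contact_force: [0.9, -0.4, -2.3]
opening: 0.0198
grip_force: 40.0
```

View pics/w3.png

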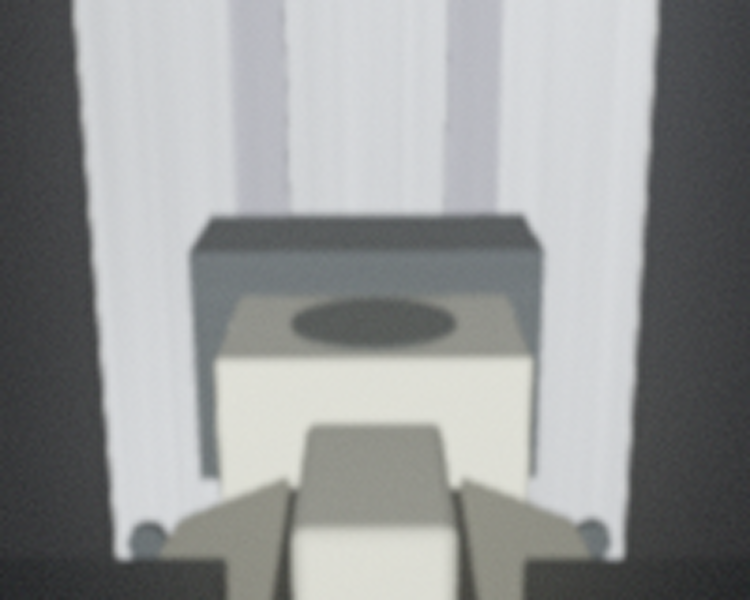

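The plug hovers over the carriage. Crop positions: carriage top front edge (190,251)–(543,251), rear corners (203,477) and (536,477). Block front face: top (215,356)–(531,356), bottom (236,295)–(508,295).

```bash
python3 - <<'E'
from h import *
c=cam("wrist");s=robot.observe();y=s["tool_rot"][2];t=s["tool_pos"];zm=t[2]-.0236
def T(n,u,v,z):
    p=pt(c,160+(u+.5)/3.75-.5,100+(v+.5)/3.75-.5,z);d=p[:2]-t[:2];print(n,"tool",round(d@[np.cos(y),np.sin(y)],4),round(d@[np.sin(y),-np.cos(y)],4))
for u,v in[(190,251),(543,251),(203,477),(536,477)]:T("car",u,v,.05)
for u,v in[(215,356),(531,356)]:T("bt",u,v,zm+.01)
for u,v in[(236,295),(508,295)]:T("bb",u,v,zm-.024)
T("disc",375,322,zm-.007)
E
```

```text
car tool 0.0259 -0.0365
car tool 0.0259 0.0348
car tool -0.0239 -0.036
car tool -0.024 0.0354
bt tool 0.028 -0.0225
bt tool 0.028 0.0231
bb tool 0.0275 -0.0231
bb tool 0.0275 0.0235
disc tool 0.0279 0.0007
```

```bash
python3 -m jog '[[[-1,0.0005,-0.0008,0.008,0],[-1,0.0005,-0.0008,0.016,0],[-1,0.0005,-0.0008,0.02,0],[-1,0.0005,-0.0008,0.024,0],[-1,0.0005,-0.0008,0.024,0]]]'; python3 -c "
from cell import robot;print(robot.observe()['torque'])"
```

```text
time: 5.3
tool_pos: [0.5262, 0.0681, 0.1096]
tool_rot: [-3.14, 0.001, 1.449]
contact_force: [-0.2, -0.9, -3.2]
opening: 0.0198
grip_force: 40.0
[-0.27203612 -0.07330945 -0.02396471]
```

```bash
python3 -m jog '[[[-1,0,0,0.004,0],[-1,0,0,0.008,0],[-1,0,0,0.011,0],[-1,0,0,0.013,0],[-1,0,0,0.013,0]]]'; python3 -m jog '[[[-1,0,0,0.001,0],[-1,0,0,0.001,0],[-1,0,0,0.001,0]]]'
```

```text
time: 5.72
tool_pos: [0.5266, 0.0683, 0.0976]
tool_rot: [-3.141, 0.0, 1.449]
contact_force: [-0.6, -0.4, -2.1]
opening: 0.0194
grip_force: 40.0
time: 5.97
tool_pos: [0.5267, 0.0684, 0.0975]
tool_rot: [3.141, -0.0, 1.449]
contact_force: [-2.3, 0.1, 5.1]
opening: 0.0199
grip_force: 40.0
```

```bash
python3 -m jog '[[[-1,0.01,0,0,0],[-1,0.025,0,0,0],[-1,0.04,0,0,0],[-1,0.055,0,0,0],[-1,0.07,0,0,0]]]'; python3 -m jog '[[[-1,0,0,0,0],[-1,0,0,0,0],[-1,0,0,0,0]]]'; python3 - <<'E'
from h import *
import cv2
s=robot.observe();print(s["torque"])
im=robot.read_camera("wrist")
cv2.imwrite("pics/w4.png",cv2.resize(im[20:260,100:420,::-1],(800,600),interpolation=cv2.INTER_CUBIC))
E
```

```text
time: 6.38
tool_pos: [0.5351, 0.1383, 0.0975]
tool_rot: [3.142, 0.0, 1.449]
contact_force: [-3.9, -1.4, 5.2]
opening: 0.0194
grip_force: 40.0
time: 6.63
tool_pos: [0.5353, 0.1382, 0.0975]
tool_rot: [3.141, -0.001, 1.45]
contact_force: [-2.6, 1.7, 6.2]
opening: 0.0198
grip_force: 40.0
[0.19313168 0.39848885 0.00909026]
```

View pics/w4.png

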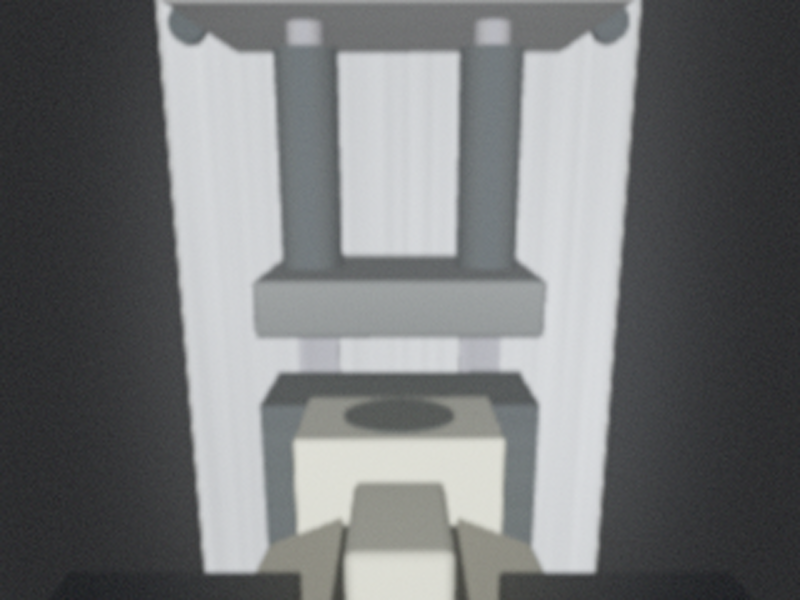

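The holder is seated on the carriage and has moved with it. Crop positions: plate top front edge at row ~336, the block's top front edge at row 437, both 84 mm up.

```bash
python3 - <<'E'
from h import *
c=cam("wrist");s=robot.observe();y=s["tool_rot"][2];t=s["tool_pos"]
for u,v in[(257,336),(543,336),(294,437),(504,437)]:
    p=pt(c,100+(u+.5)/2.5-.5,20+(v+.5)/2.5-.5,.084);d=p[:2]-t[:2];print(d@[np.cos(y),np.sin(y)],d@[np.sin(y),-np.cos(y)])
E
```

```text
0.05026048210741507 -0.029104232452709263
0.0502720281475826 0.030354504982283575
0.028098299844338596 -0.02229331912910646
0.028098808869789438 0.023132483035958256
```

```bash
python3 -m jog '[[[-1,0.006,0,0,0],[-1,0.012,0,0,0],[-1,0.018,0,0,0],[-1,0.018,0,0,0],[-1,0.018,0,0,0]]]';python3 -m jog '[[[-1,0.003,0,0,0],[-1,0.006,0,0,0],[-1,0.008,0,0,0],[-1,0.008,0,0,0],[-1,0.008,0,0,0]]]'
```

```text
time: 7.1
tool_pos: [0.5374, 0.1559, 0.0975]
tool_rot: [3.141, -0.001, 1.449]
contact_force: [-2.9, 1.2, 7.1]
opening: 0.0198
grip_force: 40.0
time: 7.52
tool_pos: [0.5383, 0.1632, 0.0975]
tool_rot: [3.141, 0.0, 1.449]
contact_force: [-3.9, -0.7, 5.7]
opening: 0.0199
grip_force: 40.0
```

```bash
python3 -m jog '[[[-1,0.002,0,0,0],[-1,0.004,0,0,0],[-1,0.004,0,0,0],[-1,0.004,0,0,0],[-1,0.004,0,0,0]]]';python3 -m jog '[[[-1,0.002,0,0,0],[-1,0.004,0,0,0],[-1,0.004,0,0,0],[-1,0.004,0,0,0],[-1,0.004,0,0,0]]]'; cat > f.py <<'E'
from h import *
import time
u=np.array([np.cos(1.449),np.sin(1.449),0]);F=[];P=[]
for i in range(8):
    s=robot.observe();robot.read_camera("top");F.append(s["contact_force"]);P.append(s["tool_pos"])
F=np.array(F);print(F.mean(0),F@u,np.array(P)@u)
E
python3 f.py
```

```text
time: 7.93
tool_pos: [0.5387, 0.1666, 0.0975]
tool_rot: [3.141, 0.001, 1.449]
contact_force: [-4.0, -3.6, 7.2]
opening: 0.0194
grip_force: 40.0
time: 8.35
tool_pos: [0.5391, 0.17, 0.0975]
tool_rot: [-3.141, 0.002, 1.449]
contact_force: [-4.3, -6.0, 8.0]
opening: 0.0199
grip_force: 40.0
[-4.02442815 -5.40652802  7.96254502] [-6.46543799 -6.36006486 -5.60052973 -5.71427342 -5.25987191 -6.15321638
 -5.52644868 -5.76356514] [0.23426214 0.23424802 0.23422406 0.23424549 0.23424617 0.2342362
 0.23424801 0.23425327]
```

```bash
python3 -m jog '[[[-1,0.001,0,0,0],[-1,0.002,0,0,0],[-1,0.002,0,0,0],[-1,0.002,0,0,0],[-1,0.002,0,0,0]]]';python3 f.py; python3 - <<'E'
from h import *
import cv2
c=cam("wrist");im=robot.read_camera("wrist")
cv2.imwrite("pics/w5.png",cv2.resize(im[20:260,100:420,::-1],(800,600),interpolation=cv2.INTER_CUBIC))
E
```

```text
time: 9.17
tool_pos: [0.5393, 0.1715, 0.0976]
tool_rot: [-3.141, 0.003, 1.449]
contact_force: [-4.5, -7.3, 8.1]
opening: 0.0202
grip_force: 40.0
[-4.35411925 -7.26492247  8.26795353] [-7.79988209 -8.44959559 -7.06241813 -8.03279331 -7.54753006 -7.53570387
 -7.93359736 -7.55935493] [0.23579105 0.23580725 0.2358013  0.23579371 0.23579293 0.23580143
 0.2357742  0.23578048]
```

View pics/w5.png

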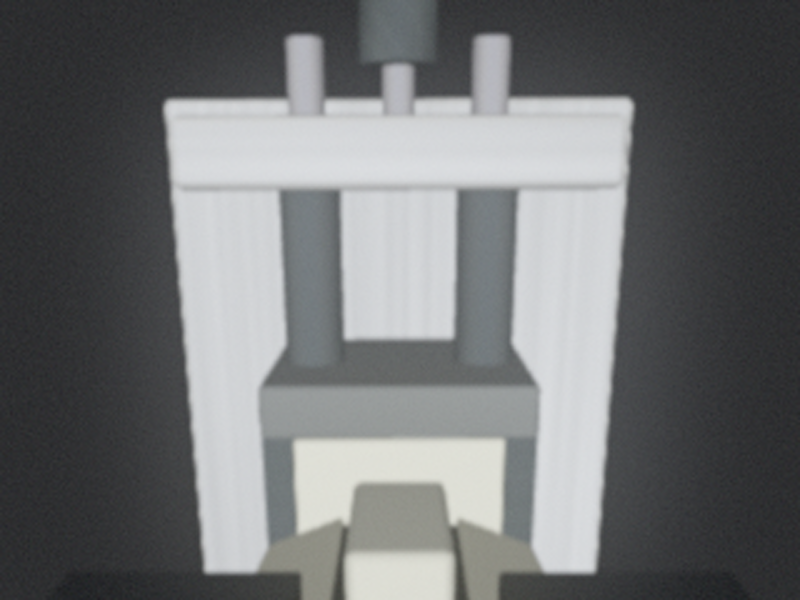

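The disc face sits against the plate: the plate's front edge and the block's edge coincide at row 437. The plate has been pushed back about 11.4 mm and the force reads about 7.7 N. The holder is upright, seated and still gripped.

```bash
python3 -m jog '[[[-1,0,0,0,0],[-1,0,0,0,0],[-1,0,0,0,0],[-1,0,0,0,0],[-1,0,0,0,0]]]' && python3 f.py && python3 -c "
from cell import robot;print(robot.hand_in())"
```

```text
time: 10.03
tool_pos: [0.5393, 0.1715, 0.0975]
tool_rot: [-3.141, 0.003, 1.449]
contact_force: [-4.8, -7.6, 9.0]
opening: 0.0199
grip_force: 40.0
[-4.59233432 -7.21672986  8.34354559] [-8.15793191 -6.98148786 -7.14506431 -7.95803817 -7.97430662 -7.35838955
 -8.02034549 -8.17416303] [0.23578309 0.23579479 0.23578006 0.23579533 0.2357913  0.23578604
 0.2357889  0.23578948]
the job is handed in; nothing more can be done
None
```

The job is handed in: the holder is plugged fully home with its disc against the contact plate, still gripped and pressing at about 8 N, and I left the blank and the jar alone.

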